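# Seal the hub in the airtight tub

### The arm

A 6-joint arm with a two-finger parallel gripper is mounted at the origin on a cart in front of the work surface, level with it; the furniture and walls round the work are solid. World frame = base frame: x ahead of the robot, y to its left, z up, the work surface at z = 0. Lengths are in m, angles in rad, forces in N, time in s.
With the tool pointing down it reaches from about 0.375 to 0.975 m from the base axis. Payload 3.8 kg.
Tool frame: the origin (TCP) lies at the very end of the fingers, on their centre line; the grasp point (between the pads) lies 19 mm behind it; z points along the fingers, y is the direction in which the jaws open and shut (so a half turn about z gives the same grasp; the last joint's range is limited). The gripper opens to 85 mm and grips with 20 to 120 N. Pads are 22 mm wide; open, the fingers measure 114 mm over their backs; the gripper's body (76 mm by 85 mm) begins 54 mm behind the grasp point. The pads swing forward as they close: fully open they stand 13 mm farther back than shut.
Start: joints at [-1.243, 0.264, 1.604, -0, 1.274, -0.037], TCP at [0.241, -0.631, 0.231] pointing down, gripper open.
Joint ranges: [-2.63, 2.63], [-0.94, 2.18], [0.31, 2.57], [-1.31, 4.45], [0, 2.66], [-2.55, 2.55]. Speed limits (rad/s): [2.57, 2.57, 3.14, 3.14, 3.14, 3.14].

### API

Orientations are given as a rotation vector (axis times angle).
In Python, from workcell import status, read_camera, camera_info, order gives the robot as it stands.
- The arm moves only by the tool move_arm, never from a script. Its argument "deltas" is a list of rows, each a list of 3 entries, a list of its own where there are three numbers: the turn, a rotation vector about the world's x, y, z as a fraction of full scale, then the shift along the world's x, y, z as a fraction of full scale, then the closure, from -1 (fully open) to 1 (shut), so that 0 is half open. A call has 1 to 20 rows; each row is the pose to reach, as a shift and turn from the pose commanded when the call began; what a row does not reach only later rows make up. Full scale, the value 1, is 0.1 m for a shift and pi/2 rad for a turn. A row lasts 1/8 s, in which the tool goes at most 62.5 mm and 10.7 degrees, less where a joint would pass 70% of its speed; a pose out of reach is approached as far as the arm can. A call with a number of a shift or a turn outside -1 to 1 is refused whole. A call with a gripper value outside its range is refused whole. The fingers move at their own pace and stop on an object; "grip_force" is the grip in N (left out, the last holds). Time passes only in rows, so rows that repeat a pose let the fingers close. It gives the time, the measured TCP pose, the force and the opening at its end, in the units of the state.
- status.read_state(): the state, without advancing time (a new reading comes with each control period).
- read_camera(name): name is "side" or "top" or "wrist"; returns (picture, depth): 480x640x3 uint8, red, green, blue; 480x640 float32, m along the optical axis (not along the pixel's ray), 0 where there is no reading.
- camera_info(name): a dict with "K" (3x3 intrinsics, pixels), "R" (3x3) and "t" (3): a world point X has camera coordinates R X + t. Camera axes: x right, y down, z forward; pixel columns grow to the right and rows downward; lengths in m; the calibration is good to about 2 mm. A picture is of the moment at which its call begins: read the wrist's pose just before it. camera_info takes no time and is no camera call; for the wrist camera it gives the pose at the moment of the call.
- order.finish_job(): hands the job in, once; it reports no verdict.
The state is a dict: "time": time; "q": joint angles; "joint_vel": joint speeds; "joint_torque": joint torques, N m; "tool_pos": TCP position; "tcp_rot": TCP orientation; "wrist_force": force on the tool from outside, world axes, zero at the start; "torque": the same for the moment, N m; "width": opening from 0.0 (shut) to 1.0 (fully open).
Only numpy, scipy, OpenCV 4.12 (cv2) and the standard library are available. Lean on these libraries where they do the work, as an engineer would, in place of code of your own. Each camera call takes 0.05 s, during which the arm holds its last target. There are 200 camera calls.

### The job

Close the clear storage tub with the orange lid: lay the lid squarely over the rim, then press it down gently round its edge, corner by corner, until the seal is home and the lid sits fully down all round. Don't force it down all at once, and leave the things standing about where they are.

Things in the scene. Friction and masses are not known exactly. Their poses are not given: they have to be found in the camera images.
- lid_grip (a point): Centre of the lid's black handle bar: 20 mm wide along x, 90 mm long along y, 20 mm high, on two posts near its ends. It lies 26 mm above the plate's top and 48 mm above the skirt's bottom edge. x = the lid's short side, y = its long side, z up. With the lid laid on the raised seal this point is 38 mm above tub_rim.
- tub_rim (a point): Centre of the tub's mouth at the height of the top of its grey rim, 80 mm above the bench; the rim measures 104 mm (x) by 148 mm (y) outside. Black rubber seal in four corner lengths stands 6 mm proud of it. Laid on, the lid's plate top is 12 mm above this point; a seated corner's plate rests on the rim, its top 6 mm above this point.
- lube: Green bottle with a red pointed cap, 42 mm across, 123 mm high, standing. Bystander; origin at the centre of its foot.
- tin: Flat red tin, 57 x 92 x 20 mm. Bystander; origin at the centre of its underside.
- blue_tub: Round blue tub with its lid on, 72 mm across, 62 mm high. Bystander; origin at the centre of its underside.
- handlebar_bell: Handlebar bell, silver dome on a black foot, 53 x 66 x 31 mm. Bystander; origin at its underside.
- lid_corner0 (a point): The press point of the lid's corner towards its own -x, +y: the middle of a flat black round mark 20 mm across on the plate's top, 38 mm (x) and 60 mm (y) from the lid's centre, 26 mm below lid_grip. z up out of the plate.
- lid_corner1 (a point): The press point of the lid's corner towards its own -x, -y: the middle of a flat black round mark 20 mm across on the plate's top, 38 mm (x) and 60 mm (y) from the lid's centre, 26 mm below lid_grip. z up out of the plate.
- lid_corner2 (a point): The press point of the lid's corner towards its own +x, -y: the middle of a flat black round mark 20 mm across on the plate's top, 38 mm (x) and 60 mm (y) from the lid's centre, 26 mm below lid_grip. z up out of the plate.
- lid_corner3 (a point): The press point of the lid's corner towards its own +x, +y: the middle of a flat black round mark 20 mm across on the plate's top, 38 mm (x) and 60 mm (y) from the lid's centre, 26 mm below lid_grip. z up out of the plate.
- lid: Loose orange lid, handle up on the bench, about 0.22 kg: plate 118 (x) x 162 mm (y), 6 mm thick, skirt 16 mm deep all round that flares to 127 x 171 mm at its bottom edge. Fits the tub either way round, skirt outside the rim with 3 mm play each side (7 mm at its mouth). Rigid: pressing one corner may rock the opposite one up by 6 mm until that is pressed in turn. Origin: centre of the bottom edge.
- tub: Clear storage tub with a wheel hub inside, fixed to the bench, open at the top (see tub_rim). Each corner of its seal gives way slowly under 12 to 16 N on that corner of the lid and stays where it is pushed. More than 80 N in all between lid and tub counts as forcing it. Origin at the centre of its underside, 80 mm below tub_rim; x = short side, y = long side.

How it is judged:
On the way, in this order (a step that is already met when the one before it is completed fails the run):
1. the lid lies square over the rim, its skirt round it, on the raised seal (horizontal distance between lid_grip and tub_rim below 0.008 m and angle between the x axis of lid_grip and the x axis of tub_rim, either way round below 0.1 rad and z of each of lid_corner0, lid_corner1, lid_corner2, lid_corner3 in the frame of tub_rim below 0.0165 m), for 0.2 s.
2. pressed point by point: a corner of the lid is home while another still stands up (horizontal distance between lid_grip and tub_rim below 0.008 m and angle between the x axis of lid_grip and the x axis of tub_rim, either way round below 0.1 rad and z of any of lid_corner0, lid_corner1, lid_corner2, lid_corner3 in the frame of tub_rim below 0.008 m and z of any of lid_corner0, lid_corner1, lid_corner2, lid_corner3 in the frame of tub_rim above 0.0105 m), for 0.1 s.
3. all four corners of the lid are pressed home (horizontal distance between lid_grip and tub_rim below 0.008 m and angle between the x axis of lid_grip and the x axis of tub_rim, either way round below 0.1 rad and z of each of lid_corner0, lid_corner1, lid_corner2, lid_corner3 in the frame of tub_rim below 0.008 m), for 0.2 s.
At the end, for the whole second after the job is handed in: The lid sits on the tub, centred within 8 mm and square within 6 degrees, all four corners of its plate within 2 mm of resting on the rim, at rest and let go (all of step 3 and linear speed of lid below 0.01 m/s); the robot touches nothing.
It fails at once if the lid is forced: more than 80 N between lid and tub (contact force between lid and tub above 80 N).
It fails at once if the green bottle is pushed about (30 mm) or tipped over (distance of lube from where it was at the start of the episode above 0.03 m or angle between lube's own z axis and vertical above 0.5 rad).
It fails at once if the red tin is pushed about (30 mm) or tipped over (distance of tin from where it was at the start of the episode above 0.03 m or angle between tin's own z axis and vertical above 0.5 rad).
It fails at once if the blue tub is pushed about (30 mm) or tipped over (distance of blue_tub from where it was at the start of the episode above 0.03 m or angle between blue_tub's own z axis and vertical above 0.5 rad).
It fails at once if the bell is pushed about (30 mm) or tipped over (distance of handlebar_bell from where it was at the start of the episode above 0.03 m or angle between handlebar_bell's own z axis and vertical above 0.5 rad).
It also fails if it takes over 54 s, if anything falls off the work surface, if the arm or the gripper's body presses on something with over 40 N, if the wrist force passes 120 N, or if a joint passes its speed limit or range.

## Working session

There is one attempt and no reset: what is moved stays moved. The work goes in short steps, Python scripts to look and compute and a tool call to move; the robot and the scene stay as the last step left them, time stands still between calls to the robot, and variables do not carry over. Pictures are saved under pics/ and viewed, about 8 in all and at most 12, crops included, and the job is handed in when it is done.

Besides the shell and the picture viewer there is one more tool, called after ">>>" in YAML: its name, and indented under it one key for each argument. move_arm: Moves the arm, as the interface text tells. Its arguments: {"type":"object","properties":{"deltas":{"type":"array","items":{"type":"array"}},"grip_force":{"type":"number"}},"required":["deltas"]}

```bash
ls; mkdir -p pics
python3 - <<'E'
from workcell import status, read_camera, camera_info
import cv2, numpy as np
print(status.read_state())
for n in ("top","side"):
    p,d=read_camera(n); np.savez(f"{n}0.npz",p=p,d=d,**camera_info(n))
    cv2.imwrite(f"pics/{n}0.png",p[:,:,::-1])
    i=camera_info(n); print(n,i["K"],(-i["R"].T@i["t"]))
E
```

```text
pics
{'time': 0.0, 'q': array([-1.24291416e+00,  2.64776643e-01,  1.60539889e+00,  5.47113162e-05,
        1.27367699e+00, -3.68917039e-02]), 'joint_vel': array([-6.65193544e-04,  1.12781088e-03, -1.23075578e-03, -8.45771990e-05,
       -1.12925508e-03, -2.54990672e-06]), 'joint_torque': array([-4.04664070e-04, -5.15109551e+01, -3.67314720e+01, -2.31719814e-04,
        1.28052884e-02, -1.12364117e-05]), 'tool_pos': array([ 0.24058164, -0.62988329,  0.22993274]), 'tcp_rot': array([-3.08728299e+00, -5.69382258e-01,  4.33071854e-04]), 'wrist_force': array([-0.01316778, -0.30086261,  0.99818455]), 'torque': array([ 0.04073626, -0.03199438,  0.01143856]), 'width': 0.9997966424241148}
top [[471.58194055   0.         319.08922533]
 [  0.         471.58194055 237.203139  ]
 [  0.           0.           1.        ]] [0.33105614 0.09585381 0.99391628]
side [[544.56723522   0.         320.00504937]
 [  0.         544.56723522 244.65275103]
 [  0.           0.           1.        ]] [ 0.80283408 -0.60034902  0.86377629]
```

View pics/top0.png

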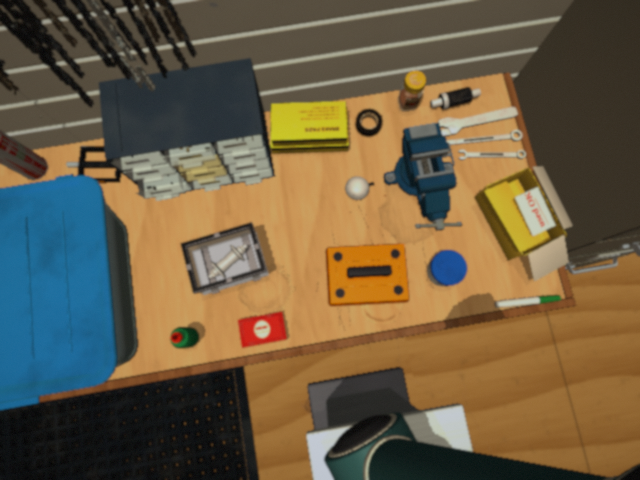

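View pics/side0.png

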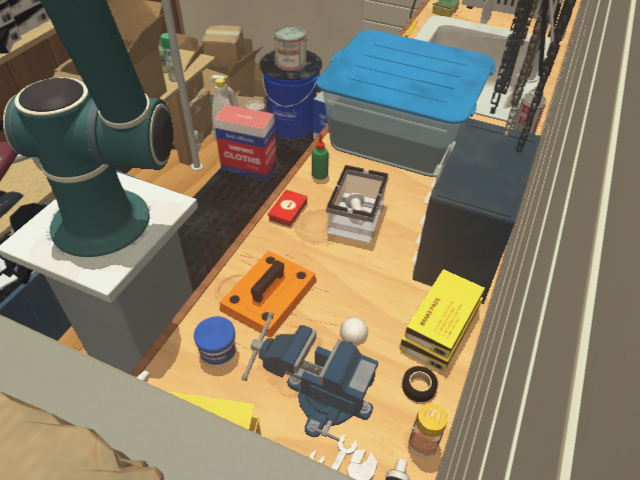

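The top view shows the lid at about (368,273), the tub rim at (225,258), the tin at (263,330), the bottle at (184,337), the blue tub at (447,268) and the bell at (357,188). The side view agrees. Next I'll measure the lid and rim.

```bash
cat > h.py <<'E'
import numpy as np, cv2
def world(d,K,R,t):
    v,u=np.mgrid[:d.shape[0],:d.shape[1]]
    c=np.stack([(u-K[0,2])*d/K[0,0],(v-K[1,2])*d/K[1,1],d],-1)
    return (c-t)@R
def onplane(uv,z,K,R,t):
    uv=np.asarray(uv,float).reshape(-1,2)
    r=np.c_[(uv-[K[0,2],K[1,2]])/[K[0,0],K[1,1]],np.ones(len(uv))]@R
    o=-R.T@t
    return o+r*((z-o[2])/r[:,2])[:,None]
def rect(xy):
    (c,s,a)=cv2.minAreaRect((np.asarray(xy)*1000).astype(np.float32))
    return np.round(c,1),np.round(s,1),round(a,2)
E
python3 - <<'E'
from h import *
for n in ("top","side"):
    f=np.load(n+"0.npz"); p,d,K,R,t=[f[k] for k in ("p","d","K","R","t")]
    W=world(d,K,R,t); hsv=cv2.cvtColor(p,cv2.COLOR_RGB2HSV); H,S,V=hsv[...,0],hsv[...,1],hsv[...,2]
    ok=d>0
    def near(x,y,r): return ok&(np.hypot(W[...,0]-x,W[...,1]-y)<r)
    if n=="top":
        for nm,uv in dict(lid=(368,262),tub=(225,258),tin=(263,330),lube=(184,337),blue=(447,268),bell=(357,188)).items():
            print(nm,W[uv[1],uv[0]].round(3))
        lc=W[262,368,:2]; tc=W[258,225,:2]
    m=near(*lc,.13)&(W[...,2]>.014)&(W[...,2]<.03)
    print(n,"lid plate",m.sum(),rect(W[m][:,:2]),np.median(W[m][:,2]))
    m=near(*lc,.08)&(W[...,2]>.038)&(W[...,2]<.06)
    print("handle",m.sum(),rect(W[m][:,:2]),np.median(W[m][:,2]), W[m][:,:2].mean(0))
    m=near(*lc,.11)&(V<70)&(W[...,2]<.03)&(W[...,2]>.012)
    k,l,s,c=cv2.connectedComponentsWithStats(m.astype(np.uint8))
    for i in range(1,k):
        if s[i,4]>15: print("mark",s[i,4],c[i].round(1),onplane(c[i],.022,K,R,t).round(4))
    m=near(*tc,.13)&(W[...,2]>.07)&(W[...,2]<.1)
    print("rim",m.sum(),rect(W[m][:,:2]),np.percentile(W[m][:,2],[5,50,95]).round(4))
E
```

```text
lid [ 0.462 -0.025  0.024]
tub [0.519 0.264 0.038]
tin [0.362 0.21  0.021]
lube [0.374 0.354 0.079]
blue [ 0.418 -0.175  0.057]
bell [ 0.621 -0.032  0.032]
top lid plate 4001 (array([435.7, -44.4]), array([212. , 120.5]), 83.22) 0.02198678872254895
handle 438 (array([439.7, -20.4]), array([89. , 20.8]), 82.95) 0.05677745429230838 [ 0.43857178 -0.01940767]
mark 32 [394.7 253.2] [[ 0.4707 -0.0842  0.022 ]]
mark 30 [337.5 256. ] [[0.4856 0.0346 0.022 ]]
mark 34 [397.9 289.5] [[ 0.3954 -0.075   0.022 ]]
mark 32 [339.5 292.5] [[0.4101 0.0443 0.022 ]]
rim 1341 (array([513.2, 260.7]), array([104.4, 148.7]), 7.44) [0.0732 0.0834 0.0877]
side lid plate 3423 (array([441.2, -22.4]), array([165.7, 121.4]), 83.16) 0.022642784771090014
handle 480 (array([441. , -22.6]), array([90.5, 20.8]), 83.04) 0.05671680837824415 [ 0.44303454 -0.02776512]
rim 1093 (array([514.6, 259.9]), array([104.9, 153.7]), 6.93) [0.0715 0.0808 0.0876]
```

>>> move_arm:
  deltas:
    - [[0, 0, 0.03], [0.07, 0.2, 0], -1]
    - [[0, 0, 0.05], [0.14, 0.44, 0], -1]
    - [[0, 0, 0.08], [0.21, 0.66, 0], -1]
    - [[0, 0, 0.1], [0.29, 0.87, 0], -1]

```text
time: 0.6
tool_pos: [0.2703, -0.5415, 0.231]
tcp_rot: [-3.033, -0.814, -0.0]
wrist_force: [0.5, -0.3, 0.2]
width: 0.999
```

>>> move_arm:
  deltas:
    - [[0, 0, 0.03], [0.07, 0.22, 0], -1]
    - [[0, 0, 0.05], [0.14, 0.44, 0], -1]
    - [[0, 0, 0.08], [0.21, 0.66, 0], -1]
    - [[0, 0, 0.1], [0.29, 0.87, 0], -1]

```text
time: 1.1
tool_pos: [0.2993, -0.4551, 0.2313]
tcp_rot: [2.961, 1.049, 0.0]
wrist_force: [0.4, -0.0, -0.4]
width: 1.0
```

>>> move_arm:
  deltas:
    - [[0, 0, 0.03], [0.07, 0.22, 0], -1]
    - [[0, 0, 0.05], [0.14, 0.44, 0], -1]
    - [[0, 0, 0.08], [0.21, 0.66, 0], -1]
    - [[0, 0, 0.1], [0.29, 0.87, 0], -1]

```text
time: 1.6
tool_pos: [0.3282, -0.3681, 0.2313]
tcp_rot: [2.869, 1.279, 0.0]
wrist_force: [-0.4, -0.3, 0.8]
width: 1.001
```

>>> move_arm:
  deltas:
    - [[0, 0, 0.03], [0.07, 0.22, 0], -1]
    - [[0, 0, 0.05], [0.14, 0.44, 0], -1]
    - [[0, 0, 0.08], [0.21, 0.66, 0], -1]
    - [[0, 0, 0.1], [0.29, 0.87, 0], -1]

```text
time: 2.1
tool_pos: [0.3571, -0.2811, 0.2313]
tcp_rot: [2.76, 1.5, 0.0]
wrist_force: [0.4, -0.2, -0.2]
width: 1.0
```

>>> move_arm:
  deltas:
    - [[0, 0, 0.03], [0.07, 0.22, 0], -1]
    - [[0, 0, 0.05], [0.14, 0.44, 0], -1]
    - [[0, 0, 0.08], [0.21, 0.66, 0], -1]
    - [[0, 0, 0.1], [0.29, 0.87, 0], -1]

```text
time: 2.6
tool_pos: [0.3859, -0.1941, 0.2313]
tcp_rot: [2.634, 1.712, 0.0]
wrist_force: [0.3, 0.3, 0.1]
width: 1.0
```

>>> move_arm:
  deltas:
    - [[0, 0, 0.03], [0.07, 0.22, 0], -1]
    - [[0, 0, 0.05], [0.14, 0.44, 0], -1]
    - [[0, 0, 0.08], [0.21, 0.66, 0], -1]
    - [[0, 0, 0.1], [0.29, 0.87, 0], -1]

```text
time: 3.1
tool_pos: [0.4147, -0.1072, 0.2313]
tcp_rot: [2.491, 1.914, 0.0]
wrist_force: [0.2, -0.4, 0.0]
width: 0.998
```

>>> move_arm:
  deltas:
    - [[0, 0, 0.03], [0.07, 0.22, 0], -1]
    - [[0, 0, 0.05], [0.14, 0.44, 0], -1]
    - [[0, 0, 0.07], [0.2, 0.66, 0], -1]
    - [[0, 0, 0.09], [0.26, 0.87, 0], -1]
    - [[0, 0, 0.09], [0.26, 0.87, 0], -1]

```text
time: 3.72
tool_pos: [0.4407, -0.0201, 0.2313]
tcp_rot: [-2.349, -2.086, -0.0]
wrist_force: [-0.6, -0.1, 0.2]
width: 1.002
```

Run:
```python
from workcell import status, read_camera, camera_info
from h import *
i=camera_info("wrist"); K,R,t=[np.array(i[k]) for k in "KRt"]
p,d=read_camera("wrist"); cv2.imwrite("pics/w1.png",p[:,:,::-1])
W=world(d,K,R,t); V=p.max(2)
n=(d>0)&(np.hypot(W[...,0]-.4405,W[...,1]+.02)<.12)
m=n&(W[...,2]>.04)&(W[...,2]<.065); print("handle",m.sum(),rect(W[m][:,:2]),np.median(W[m][:,2]))
m=n&(W[...,2]>.017)&(W[...,2]<.027)&(V<60)
k,l,s,c=cv2.connectedComponentsWithStats(m.astype(np.uint8))
for j in range(1,k):
    if s[j,4]>100: print(s[j],c[j].round(1),onplane(c[j],.022,K,R,t).round(4))
```

```text
handle 3043 (array([440.7, -21.3]), array([89. , 19.9]), 82.75) 0.05674066221288274
[258 258  21  20 329] [268.2 267.7] [[ 0.3958 -0.0761  0.022 ]]
[345 259  22  20 332] [355.4 268.1] [[ 0.4711 -0.0853  0.022 ]]
```

View pics/w1.png

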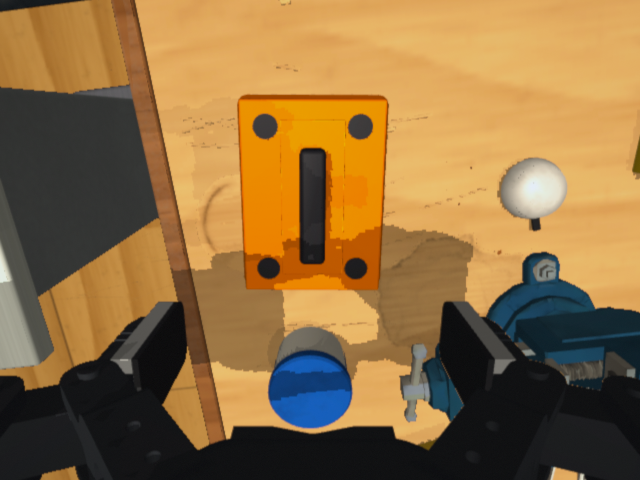

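The wrist view shows the lid squarely below the gripper, with the handle at (312,205) and the marks at its four corners. I'm descending to grasp.

>>> move_arm:
  deltas:
    - [[0, 0, 0], [0, 0, -0.25], -1]
    - [[0, 0, -0.004], [0, -0.01, -0.5], -1]
    - [[0, 0, -0.004], [0, -0.01, -0.75], -1]
    - [[0, 0, -0.004], [0, -0.01, -1], -1]

```text
time: 4.28
tool_pos: [0.4405, -0.0233, 0.1306]
tcp_rot: [2.36, 2.073, -0.0]
wrist_force: [-0.1, -0.5, 0.4]
width: 1.0
```

>>> move_arm:
  deltas:
    - [[0, 0, 0], [0, 0, -0.2], -1]
    - [[0, 0, 0], [0, 0, -0.4], -1]
    - [[0, 0, 0], [0, 0, -0.6], -1]
    - [[0, 0, 0], [0, 0, -0.75], -1]
    - [[0, 0, 0], [0, 0, -0.85], -1]
    - [[0, 0, 0], [0, 0, -0.93], -1]
    - [[0, 0, 0], [0, 0, -1], -1]
    - [[0, 0, 0], [0, 0, -1], -1]

```text
time: 5.28
tool_pos: [0.4406, -0.0225, 0.0309]
tcp_rot: [-2.359, -2.074, 0.001]
wrist_force: [0.3, -0.2, 0.0]
width: 0.999
```

>>> move_arm:
  deltas:
    - [[0, 0, 0], [0, 0, 0], 0]
    - [[0, 0, 0], [0, 0, 0], 0.5]
    - [[0, 0, 0], [0, 0, 0], 1]
    - [[0, 0, 0], [0, 0, 0], 1]
    - [[0, 0, 0], [0, 0, 0], 1]
    - [[0, 0, 0], [0, 0, 0], 1]
    - [[0, 0, 0], [0, 0, 0], 1]
    - [[0, 0, 0], [0, 0, 0], 1]
  grip_force: 50

```text
time: 6.28
tool_pos: [0.4411, -0.0226, 0.0316]
tcp_rot: [2.359, 2.074, 0.001]
wrist_force: [-0.8, 0.5, 4.5]
width: 0.225
```

>>> move_arm:
  deltas:
    - [[0, 0, 0], [0, 0, 0.1], 1]
    - [[0, 0, 0], [0, 0, 0.25], 1]
    - [[0, 0, 0], [0, 0, 0.45], 1]
    - [[0, 0, 0], [0, 0, 0.65], 1]
    - [[0, 0, 0], [0, 0, 0.85], 1]
    - [[0, 0, 0], [0, 0, 1], 1]

```text
time: 7.02
tool_pos: [0.4411, -0.0226, 0.1328]
tcp_rot: [2.359, 2.074, 0.001]
wrist_force: [0.2, 0.1, -3.0]
width: 0.226
```

>>> move_arm:
  deltas:
    - [[0, 0, 0], [0, 0, 0.15], 1]
    - [[0, 0, 0.01], [0.04, 0.15, 0.25], 1]
    - [[0, 0, 0.02], [0.1, 0.4, 0.3], 1]
    - [[0, 0, 0.04], [0.17, 0.65, 0.3], 1]
    - [[0, 0, 0.05], [0.24, 0.9, 0.3], 1]

```text
time: 7.65
tool_pos: [0.4648, 0.069, 0.1613]
tcp_rot: [-2.274, -2.166, 0.0]
wrist_force: [-0.8, 1.0, -2.4]
width: 0.23
```

>>> move_arm:
  deltas:
    - [[0, 0, 0.02], [0.06, 0.25, 0], 1]
    - [[0, 0, 0.03], [0.12, 0.5, 0], 1]
    - [[0, 0, 0.05], [0.18, 0.75, 0], 1]
    - [[0, 0, 0.07], [0.24, 0.95, 0], 1]

```text
time: 8.15
tool_pos: [0.4886, 0.1642, 0.161]
tcp_rot: [-2.15, -2.289, 0.001]
wrist_force: [-0.6, 0.1, -2.4]
width: 0.219
```

>>> move_arm:
  deltas:
    - [[0, 0, 0.02], [0.06, 0.24, 0], 1]
    - [[0, 0, 0.03], [0.12, 0.5, 0], 1]
    - [[0, 0, 0.04], [0.18, 0.75, 0], 1]
    - [[0, 0, 0.04], [0.23, 0.9, 0], 1]
    - [[0, 0, 0.04], [0.25, 0.97, 0], 1]
    - [[0, 0, 0.04], [0.25, 0.97, 0], 1]
    - [[0, 0, 0.04], [0.25, 0.97, 0], 1]

```text
time: 9.02
tool_pos: [0.5135, 0.2587, 0.1611]
tcp_rot: [-2.081, -2.353, 0.001]
wrist_force: [-0.3, 0.4, -2.3]
width: 0.226
```

```bash
cat > look.py <<'E'
import sys
from workcell import status, read_camera, camera_info
from h import *
zp=float(sys.argv[1]); tag=sys.argv[2]   # expected plate-top height
s=status.read_state(); print(s["time"],s["tool_pos"].round(4),s["tcp_rot"].round(3),s["wrist_force"].round(1),round(s["width"],3))
for n in ("top","side"):
    i=camera_info(n); K,R,t=[np.array(i[k]) for k in "KRt"]
    p,d=read_camera(n); cv2.imwrite(f"pics/{n}_{tag}.png",p[:,:,::-1])
    W=world(d,K,R,t); hsv=cv2.cvtColor(p,cv2.COLOR_RGB2HSV); H,S,V=hsv[...,0],hsv[...,1],hsv[...,2]
    o=(d>0)&(H>5)&(H<20)&(S>170)&(V>60)&(np.hypot(W[...,0]-s["tool_pos"][0],W[...,1]-s["tool_pos"][1])<.13)
    m=o&(abs(W[...,2]-zp)<.008)
    print(n,m.sum(),rect(W[m][:,:2]),np.median(W[m][:,2]).round(4))
    A=np.c_[W[m][:,:2]-s["tool_pos"][:2],np.ones(m.sum())]
    print("plane",np.linalg.lstsq(A,W[m][:,2],rcond=None)[0].round(4))
E
python3 look.py 0.152 carry
```

```text
9.025 [0.5135 0.2587 0.1611] [-2.081e+00 -2.353e+00  1.000e-03] [-0.3  0.4 -2.3] 0.226
top 1529 (array([512.4, 259.6]), array([120.1, 163.3]), 7.06) 0.1517
plane [0.0045 0.0046 0.1516]
side 2062 (array([514.7, 257.9]), array([120.1, 165.9]), 6.52) 0.1517
plane [-0.0057  0.0071  0.1516]
```

>>> move_arm:
  deltas:
    - [[0, 0, 0.004], [0.005, 0.015, -0.04], 1]
    - [[0, 0, 0.004], [0.005, 0.015, -0.12], 1]
    - [[0, 0, 0.004], [0.005, 0.015, -0.2], 1]
    - [[0, 0, 0.004], [0.005, 0.015, -0.28], 1]
    - [[0, 0, 0.004], [0.005, 0.015, -0.34], 1]
    - [[0, 0, 0.004], [0.005, 0.015, -0.39], 1]
    - [[0, 0, 0.004], [0.005, 0.015, -0.43], 1]
    - [[0, 0, 0.004], [0.005, 0.015, -0.43], 1]

```text
time: 10.12
tool_pos: [0.5141, 0.2608, 0.1179]
tcp_rot: [-2.073, -2.36, 0.001]
wrist_force: [-0.9, 0.1, -2.5]
width: 0.224
```

```bash
python3 look.py 0.109 low
python3 - <<'E'
import cv2,numpy as np
a=cv2.imread('pics/top_low.png')[190:330,150:310]; b=cv2.imread('pics/side_low.png')[120:280,270:450]
cv2.imwrite('pics/low.png',np.hstack([cv2.resize(a,(400,350)),cv2.resize(b,(394,350))]))
E
```

```text
10.125 [0.5141 0.2608 0.1179] [-2.073e+00 -2.360e+00  1.000e-03] [-0.9  0.1 -2.5] 0.224
top 1203 (array([513.6, 261.7]), array([119.4, 163. ]), 6.66) 0.1084
plane [0.0013 0.0028 0.1084]
side 1973 (array([514.9, 260.7]), array([119.9, 166.8]), 7.25) 0.1087
plane [-0.0053  0.0087  0.1087]
```

View pics/low.png

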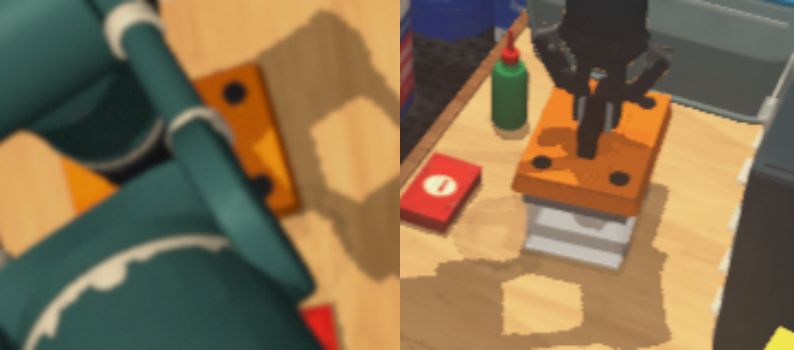

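The lid is centred over the tub in the side crop, within about 1 mm of the rim measurement. I'll finish the descent gently.

>>> move_arm:
  deltas:
    - [[0, 0, 0.002], [0, -0.008, -0.02], 1]
    - [[0, 0, 0.002], [0, -0.008, -0.04], 1]
    - [[0, 0, 0.002], [0, -0.008, -0.06], 1]
    - [[0, 0, 0.002], [0, -0.008, -0.08], 1]
    - [[0, 0, 0.002], [0, -0.008, -0.1], 1]
    - [[0, 0, 0.002], [0, -0.008, -0.12], 1]
    - [[0, 0, 0.002], [0, -0.008, -0.135], 1]
    - [[0, 0, 0.002], [0, -0.008, -0.15], 1]
    - [[0, 0, 0.002], [0, -0.008, -0.15], 1]

```text
time: 11.35
tool_pos: [0.5142, 0.2601, 0.1031]
tcp_rot: [-2.07, -2.363, 0.0]
wrist_force: [-0.6, 0.4, -2.2]
width: 0.227
```

>>> move_arm:
  deltas:
    - [[0, 0, 0], [0, 0, -0.005], 1]
    - [[0, 0, 0], [0, 0, -0.01], 1]
    - [[0, 0, 0], [0, 0, -0.013], 1]
    - [[0, 0, 0], [0, 0, -0.015], 1]
    - [[0, 0, 0], [0, 0, -0.015], 1]

```text
time: 11.98
tool_pos: [0.5143, 0.2601, 0.1018]
tcp_rot: [-2.07, -2.363, 0.0]
wrist_force: [-0.2, 0.6, -2.7]
width: 0.224
```

>>> move_arm:
  deltas:
    - [[0, 0, 0], [0, 0, -0.003], 1]
    - [[0, 0, 0], [0, 0, -0.006], 1]
    - [[0, 0, 0], [0, 0, -0.008], 1]
    - [[0, 0, 0], [0, 0, -0.01], 1]
    - [[0, 0, 0], [0, 0, -0.01], 1]

```text
time: 12.6
tool_pos: [0.5143, 0.2601, 0.1013]
tcp_rot: [2.07, 2.363, 0.0]
wrist_force: [-2.0, -1.3, 3.9]
width: 0.226
```

Contact is felt (about 6 N). I'll release and rise, then look.

>>> move_arm:
  deltas:
    - [[0, 0, 0], [0, 0, 0], 0.3]
    - [[0, 0, 0], [0, 0, 0], 0]
    - [[0, 0, 0], [0, 0, 0], -0.3]
    - [[0, 0, 0], [0, 0, 0], -0.3]
    - [[0, 0, 0], [0, 0, 0.15], -0.3]
    - [[0, 0, 0], [0, 0, 0.4], -0.3]
    - [[0, 0, 0], [0, 0, 0.7], 0]
    - [[0, 0, 0], [0, 0, 1], 0]
    - [[0, 0, 0], [0, 0, 1], 0]

```text
time: 13.72
tool_pos: [0.5167, 0.2612, 0.2053]
tcp_rot: [2.068, 2.361, 0.011]
wrist_force: [0.4, 0.4, -0.6]
width: 0.499
```

```bash
python3 look.py 0.092 laid
cat > wr.py <<'E'
import sys
from workcell import status, read_camera, camera_info
from h import *
i=camera_info("wrist"); K,R,t=[np.array(i[k]) for k in "KRt"]
p,d=read_camera("wrist"); cv2.imwrite(f"pics/w_{sys.argv[1]}.png",p[:,:,::-1])
W=world(d,K,R,t); hsv=cv2.cvtColor(p,cv2.COLOR_RGB2HSV); H,S,V=hsv[...,0],hsv[...,1],hsv[...,2]
n=(d>0)&(np.hypot(W[...,0]-.514,W[...,1]-.26)<.12)
m=n&(abs(W[...,2]-.09)<.01)&(H>5)&(H<20)&(S>170); print("plate",m.sum(),rect(W[m][:,:2]))
A=np.c_[W[m][:,:2]-[.514,.26],np.ones(m.sum())]; P=np.linalg.lstsq(A,W[m][:,2],rcond=None)[0]; print("plane",P.round(4))
c,s=np.cos(.126),np.sin(.126)
for k,(a,b) in enumerate([(-38,60),(-38,-60),(38,-60),(38,60)]):
    x,y=(c*a-s*b)/1e3,(s*a+c*b)/1e3
    q=m&(np.hypot(W[...,0]-.514-x,W[...,1]-.26-y)<.018)
    print(k,"at",round(.514+x,4),round(.26+y,4),"z plane",(P@[x,y,1]).round(4),"local",np.median(W[q][:,2]).round(4) if q.any() else None)
m=n&(W[...,2]>.11)&(W[...,2]<.14)&(V<90); print("handle",m.sum(),rect(W[m][:,:2]),np.median(W[m][:,2]))
E
python3 wr.py laid; python3 -c "
import cv2,numpy as np
b=cv2.imread('pics/side_laid.png')[120:280,270:450]
cv2.imwrite('pics/laid.png',np.hstack([cv2.resize(cv2.imread('pics/w_laid.png'),(467,350)),cv2.resize(b,(333,296)) if 0 else cv2.resize(b,(333,350))]))"
```

```text
13.725 [0.5167 0.2612 0.2053] [2.068 2.361 0.011] [ 0.4  0.4 -0.6] 0.499
top 1307 (array([512.4, 261.2]), array([119.3, 163. ]), 8.29) 0.0919
plane [0.0022 0.0024 0.0919]
side 2276 (array([514.9, 259.8]), array([119.5, 166.4]), 8.03) 0.0919
plane [-0.0043  0.0061  0.0918]
plate 36914 (array([514.5, 261.7]), array([118.7, 162.9]), 7.67)
plane [ 0.0005 -0.0034  0.0908]
0 at 0.4688 0.3147 z plane 0.0906 local 0.0908
1 at 0.4838 0.1957 z plane 0.091 local 0.0908
2 at 0.5592 0.2053 z plane 0.091 local 0.0909
3 at 0.5442 0.3243 z plane 0.0906 local 0.0908
handle 5849 (array([514.6, 261.7]), array([19.9, 88.6]), 7.71) 0.1263605543600969
```

View pics/laid.png

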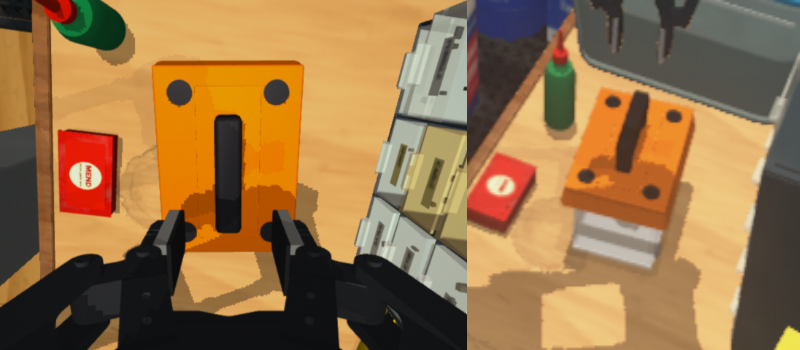

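The lid lies level and square on the seal: plate at about 12 mm over the rim, centre (0.5145, 0.2605), yaw about 7.7°. Next I'll close the fingers, move over corner 1, and check the cabinet clearance.

>>> move_arm:
  deltas:
    - [[0, 0, 0], [-0.07, -0.16, 0], 0.5]
    - [[0, 0, 0], [-0.15, -0.32, 0], 1]
    - [[0, 0, 0], [-0.22, -0.48, -0.1], 1]
    - [[0, 0, 0], [-0.29, -0.64, -0.3], 1]
    - [[0, 0, 0], [-0.29, -0.64, -0.5], 1]
    - [[0, 0, 0], [-0.29, -0.64, -0.7], 1]
    - [[0, 0, 0], [-0.29, -0.64, -0.85], 1]
    - [[0, 0, 0], [-0.29, -0.64, -0.97], 1]
    - [[0, 0, 0], [-0.29, -0.64, -0.97], 1]
    - [[0, 0, 0], [-0.29, -0.64, -0.97], 1]
  grip_force: 40

```text
time: 15.12
tool_pos: [0.4858, 0.1963, 0.1043]
tcp_rot: [2.069, 2.363, 0.001]
wrist_force: [-0.1, 1.5, -0.7]
width: 0.003
```

Run:
```python
from h import *
f=np.load("top0.npz"); W=world(f["d"],f["K"],f["R"],f["t"]); 
for z in (.1,.15):
  m=(f["d"]>0)&(W[...,2]>z)&(W[...,0]>.5)
  for nm,c in dict(c3=(.5441,.325),c2=(.5602,.2061)).items():
    r=np.hypot(W[...,0]-c[0],W[...,1]-c[1]); r[~m]=9; r[(np.hypot(W[...,0]-.514,W[...,1]-.26)<.1)]=9
    k=np.unravel_index(r.argmin(),r.shape); print(z,nm,r.min().round(3),W[k].round(3))
```

```text
0.1 c3 0.11 [0.54  0.435 0.192]
0.1 c2 0.113 [0.673 0.199 0.13 ]
0.15 c3 0.11 [0.54  0.435 0.192]
0.15 c2 0.114 [0.674 0.201 0.185]
```

>>> move_arm:
  deltas:
    - [[0, 0, 0], [0, 0, -0.03], 1]
    - [[0, 0, 0], [0, 0, -0.06], 1]
    - [[0, 0, 0], [0, 0, -0.09], 1]
    - [[0, 0, 0], [0, 0, -0.11], 1]
    - [[0, 0, 0], [0, 0, -0.12], 1]
    - [[0, 0, 0], [0, 0, -0.125], 1]
    - [[0, 0, 0], [0, 0, -0.13], 1]

```text
time: 16.0
tool_pos: [0.4852, 0.1961, 0.092]
tcp_rot: [-2.069, -2.363, 0.001]
wrist_force: [-4.9, -1.3, 10.2]
width: 0.002
```

>>> move_arm:
  deltas:
    - [[0, 0, 0], [0, 0, -0.005], 1]
    - [[0, 0, 0], [0, 0, -0.01], 1]

```text
time: 16.25
tool_pos: [0.4853, 0.1961, 0.0917]
tcp_rot: [-2.07, -2.363, 0.001]
wrist_force: [-6.0, -2.3, 14.7]
width: 0.001
```

>>> move_arm:
  deltas:
    - [[0, 0, 0], [0, 0, -0.005], 1]
    - [[0, 0, 0], [0, 0, -0.01], 1]
    - [[0, 0, 0], [0, 0, -0.01], 1]
    - [[0, 0, 0], [0, 0, -0.01], 1]

```text
time: 16.75
tool_pos: [0.4853, 0.1961, 0.091]
tcp_rot: [-2.07, -2.363, 0.001]
wrist_force: [-6.5, -3.5, 14.8]
width: 0.002
```

>>> move_arm:
  deltas:
    - [[0, 0, 0], [0, 0, -0.005], 1]
    - [[0, 0, 0], [0, 0, -0.01], 1]
    - [[0, 0, 0], [0, 0, -0.01], 1]
    - [[0, 0, 0], [0, 0, -0.01], 1]

```text
time: 17.25
tool_pos: [0.4852, 0.196, 0.0902]
tcp_rot: [-2.069, -2.363, 0.001]
wrist_force: [-7.4, -3.6, 17.0]
width: -0.0
```

>>> move_arm:
  deltas:
    - [[0, 0, 0], [0, 0, -0.005], 1]
    - [[0, 0, 0], [0, 0, -0.01], 1]
    - [[0, 0, 0], [0, 0, -0.015], 1]
    - [[0, 0, 0], [0, 0, -0.02], 1]

```text
time: 17.75
tool_pos: [0.4852, 0.1959, 0.0883]
tcp_rot: [-2.069, -2.363, 0.001]
wrist_force: [-8.9, -3.8, 17.6]
width: -0.002
```

>>> move_arm:
  deltas:
    - [[0, 0, 0], [0, 0, -0.005], 1]
    - [[0, 0, 0], [0, 0, -0.01], 1]
    - [[0, 0, 0], [0, 0, -0.015], 1]
    - [[0, 0, 0], [0, 0, -0.02], 1]

```text
time: 18.25
tool_pos: [0.4853, 0.1959, 0.0874]
tcp_rot: [-2.069, -2.364, 0.001]
wrist_force: [-12.4, -5.0, 26.2]
width: -0.004
```

>>> move_arm:
  deltas:
    - [[0, 0, 0], [0, 0, 0], 1]
    - [[0, 0, 0], [0, 0, 0], 1]
    - [[0, 0, 0], [0, 0, 0], 1]
    - [[0, 0, 0], [0, 0, 0], 1]

```text
time: 18.75
tool_pos: [0.4853, 0.1959, 0.0874]
tcp_rot: [-2.069, -2.364, 0.001]
wrist_force: [-10.1, -5.3, 23.6]
width: -0.003
```

```bash
python3 wr.py p1
```

```text
plate 68910 (array([517.3, 240.7]), array([118.9, 120.4]), 7.68)
plane [0.0669 0.0551 0.0916]
0 at 0.4688 0.3147 z plane 0.0916 local None
1 at 0.4838 0.1957 z plane 0.086 local 0.0862
2 at 0.5592 0.2053 z plane 0.0916 local 0.0916
3 at 0.5442 0.3243 z plane 0.0972 local None
handle 36755 (array([485.8, 238.1]), array([ 78.6, 108.2]), 3.99) 0.1272909463075319
```

Corner 1 is home (about 6 mm above the rim) and corner 3 has rocked up to about 17 mm, as expected. Next is corner 2.

>>> move_arm:
  deltas:
    - [[0, 0, 0], [0, 0, 0.1], 1]
    - [[0, 0, 0], [0, 0, 0.3], 1]
    - [[0, 0, 0], [0, 0, 0.5], 1]
    - [[0, 0, 0], [0.2, 0.03, 0.5], 1]
    - [[0, 0, 0], [0.4, 0.06, 0.5], 1]
    - [[0, 0, 0], [0.6, 0.08, 0.5], 1]
    - [[0, 0, 0], [0.75, 0.1, 0.48], 1]
    - [[0, 0, 0], [0.75, 0.1, 0.38], 1]
    - [[0, 0, 0], [0.75, 0.1, 0.28], 1]
    - [[0, 0, 0], [0.75, 0.1, 0.18], 1]
    - [[0, 0, 0], [0.75, 0.1, 0.12], 1]
    - [[0, 0, 0], [0.75, 0.1, 0.1], 1]
    - [[0, 0, 0], [0.75, 0.1, 0.08], 1]
    - [[0, 0, 0], [0.75, 0.1, 0.07], 1]
    - [[0, 0, 0], [0.75, 0.1, 0.06], 1]

```text
time: 20.68
tool_pos: [0.5605, 0.2062, 0.0917]
tcp_rot: [2.07, 2.363, 0.0]
wrist_force: [-5.3, -1.4, 10.7]
width: -0.003
```

>>> move_arm:
  deltas:
    - [[0, 0, 0], [0, 0, -0.005], 1]
    - [[0, 0, 0], [0, 0, -0.01], 1]
    - [[0, 0, 0], [0, 0, -0.015], 1]
    - [[0, 0, 0], [0, 0, -0.02], 1]
    - [[0, 0, 0], [0, 0, -0.025], 1]
    - [[0, 0, 0], [0, 0, -0.03], 1]

```text
time: 21.42
tool_pos: [0.5606, 0.2061, 0.0893]
tcp_rot: [2.069, 2.363, 0.001]
wrist_force: [-5.3, -2.2, 11.4]
width: 0.002
```

>>> move_arm:
  deltas:
    - [[0, 0, 0], [0, 0, -0.005], 1]
    - [[0, 0, 0], [0, 0, -0.01], 1]
    - [[0, 0, 0], [0, 0, -0.015], 1]
    - [[0, 0, 0], [0, 0, -0.02], 1]
    - [[0, 0, 0], [0, 0, -0.025], 1]
    - [[0, 0, 0], [0, 0, -0.03], 1]
    - [[0, 0, 0], [0, 0, -0.03], 1]
    - [[0, 0, 0], [0, 0, -0.03], 1]

```text
time: 22.42
tool_pos: [0.5607, 0.206, 0.0868]
tcp_rot: [2.069, 2.363, 0.001]
wrist_force: [-6.3, -3.5, 13.8]
width: 0.004
```

```bash
python3 wr.py p2
```

```text
plate 83043 (array([518.3, 240.7]), array([120.4, 121. ]), 8.59)
plane [-0.0083  0.0459  0.0883]
0 at 0.4688 0.3147 z plane 0.0912 local None
1 at 0.4838 0.1957 z plane 0.0856 local 0.0856
2 at 0.5592 0.2053 z plane 0.0854 local 0.0859
3 at 0.5442 0.3243 z plane 0.091 local None
handle 37174 (array([549.7, 246.2]), array([ 83.6, 107.3]), 8.59) 0.12409812926574976
```

>>> move_arm:
  deltas:
    - [[0, 0, 0], [0, 0, -0.005], 1]
    - [[0, 0, 0], [0, 0, -0.01], 1]
    - [[0, 0, 0], [0, 0, -0.01], 1]
    - [[0, 0, 0], [0, 0, -0.01], 1]

```text
time: 22.98
tool_pos: [0.5607, 0.206, 0.0867]
tcp_rot: [2.069, 2.363, 0.001]
wrist_force: [-8.1, -3.6, 18.8]
width: 0.001
```

>>> move_arm:
  deltas:
    - [[0, 0, 0], [0, 0, 0.1], 1]
    - [[0, 0, 0], [0, 0, 0.3], 1]
    - [[0, 0, 0], [0, 0, 0.51], 1]
    - [[0, 0, 0], [-0.02, 0.15, 0.51], 1]
    - [[0, 0, 0], [-0.05, 0.4, 0.51], 1]
    - [[0, 0, 0], [-0.08, 0.6, 0.51], 1]
    - [[0, 0, 0], [-0.11, 0.8, 0.51], 1]

```text
time: 23.85
tool_pos: [0.5487, 0.2875, 0.1331]
tcp_rot: [-2.069, -2.364, 0.001]
wrist_force: [-0.3, 0.1, -0.2]
width: -0.002
```

>>> move_arm:
  deltas:
    - [[0, 0, 0], [-0.03, 0.2, 0], 1]
    - [[0, 0, 0], [-0.05, 0.39, -0.05], 1]
    - [[0, 0, 0], [-0.05, 0.39, -0.15], 1]
    - [[0, 0, 0], [-0.05, 0.39, -0.25], 1]
    - [[0, 0, 0], [-0.05, 0.39, -0.34], 1]
    - [[0, 0, 0], [-0.05, 0.39, -0.39], 1]
    - [[0, 0, 0], [-0.05, 0.39, -0.41], 1]
    - [[0, 0, 0], [-0.05, 0.39, -0.42], 1]
    - [[0, 0, 0], [-0.05, 0.39, -0.43], 1]
    - [[0, 0, 0], [-0.05, 0.39, -0.44], 1]

```text
time: 25.1
tool_pos: [0.5442, 0.3246, 0.0917]
tcp_rot: [2.07, 2.363, -0.001]
wrist_force: [-4.6, -5.1, 11.3]
width: -0.003
```

>>> move_arm:
  deltas:
    - [[0, 0, 0], [0, 0, -0.005], 1]
    - [[0, 0, 0], [0, 0, -0.01], 1]
    - [[0, 0, 0], [0, 0, -0.015], 1]
    - [[0, 0, 0], [0, 0, -0.02], 1]
    - [[0, 0, 0], [0, 0, -0.025], 1]
    - [[0, 0, 0], [0, 0, -0.03], 1]

```text
time: 25.85
tool_pos: [0.5444, 0.3247, 0.0893]
tcp_rot: [2.069, 2.363, -0.0]
wrist_force: [-5.6, -5.4, 12.3]
width: -0.0
```

>>> move_arm:
  deltas:
    - [[0, 0, 0], [0, 0, -0.005], 1]
    - [[0, 0, 0], [0, 0, -0.01], 1]
    - [[0, 0, 0], [0, 0, -0.015], 1]
    - [[0, 0, 0], [0, 0, -0.02], 1]
    - [[0, 0, 0], [0, 0, -0.025], 1]
    - [[0, 0, 0], [0, 0, -0.03], 1]
    - [[0, 0, 0], [0, 0, -0.03], 1]
    - [[0, 0, 0], [0, 0, -0.03], 1]

```text
time: 26.85
tool_pos: [0.5447, 0.3249, 0.0872]
tcp_rot: [2.069, 2.363, 0.001]
wrist_force: [-6.5, -6.5, 15.7]
width: -0.003
```

```bash
python3 wr.py p3
```

```text
plate 32522 (array([508.4, 304.1]), array([119.6,  78. ]), 6.88)
plane [-0.0543 -0.0547  0.0912]
0 at 0.4688 0.3147 z plane 0.0906 local 0.0913
1 at 0.4838 0.1957 z plane 0.0963 local None
2 at 0.5592 0.2053 z plane 0.0917 local None
3 at 0.5442 0.3243 z plane 0.086 local 0.0858
handle 10110 (array([540.2, 324.8]), array([85.8, 32.8]), 17.33) 0.13324904391039435
```

>>> move_arm:
  deltas:
    - [[0, 0, 0], [0, 0, -0.005], 1]
    - [[0, 0, 0], [0, 0, -0.01], 1]
    - [[0, 0, 0], [0, 0, -0.01], 1]
    - [[0, 0, 0], [0, 0, -0.01], 1]

```text
time: 27.4
tool_pos: [0.5447, 0.3249, 0.0871]
tcp_rot: [2.069, 2.363, 0.001]
wrist_force: [-8.3, -5.9, 19.8]
width: 0.001
```

>>> move_arm:
  deltas:
    - [[0, 0, 0], [0, 0, 0.1], 1]
    - [[0, 0, 0], [0, 0, 0.3], 1]
    - [[0, 0, 0], [0, 0, 0.51], 1]
    - [[0, 0, 0], [-0.2, -0.03, 0.51], 1]
    - [[0, 0, 0], [-0.4, -0.06, 0.51], 1]
    - [[0, 0, 0], [-0.6, -0.08, 0.51], 1]
    - [[0, 0, 0], [-0.75, -0.1, 0.5], 1]
    - [[0, 0, 0], [-0.75, -0.1, 0.4], 1]
    - [[0, 0, 0], [-0.75, -0.1, 0.3], 1]
    - [[0, 0, 0], [-0.75, -0.1, 0.2], 1]
    - [[0, 0, 0], [-0.75, -0.1, 0.14], 1]
    - [[0, 0, 0], [-0.75, -0.1, 0.12], 1]
    - [[0, 0, 0], [-0.75, -0.1, 0.1], 1]
    - [[0, 0, 0], [-0.75, -0.1, 0.09], 1]
    - [[0, 0, 0], [-0.75, -0.1, 0.08], 1]
    - [[0, 0, 0], [-0.75, -0.1, 0.07], 1]

```text
time: 29.4
tool_pos: [0.4697, 0.3153, 0.0916]
tcp_rot: [2.069, 2.363, 0.001]
wrist_force: [-3.3, -2.8, 9.4]
width: 0.001
```

>>> move_arm:
  deltas:
    - [[0, 0, 0], [0, 0, -0.005], 1]
    - [[0, 0, 0], [0, 0, -0.01], 1]
    - [[0, 0, 0], [0, 0, -0.015], 1]
    - [[0, 0, 0], [0, 0, -0.02], 1]
    - [[0, 0, 0], [0, 0, -0.025], 1]
    - [[0, 0, 0], [0, 0, -0.03], 1]

```text
time: 30.15
tool_pos: [0.4696, 0.3154, 0.0887]
tcp_rot: [2.069, 2.363, 0.001]
wrist_force: [-4.1, -1.0, 9.5]
width: 0.001
```

>>> move_arm:
  deltas:
    - [[0, 0, 0], [0, 0, -0.005], 1]
    - [[0, 0, 0], [0, 0, -0.01], 1]
    - [[0, 0, 0], [0, 0, -0.015], 1]
    - [[0, 0, 0], [0, 0, -0.02], 1]
    - [[0, 0, 0], [0, 0, -0.025], 1]
    - [[0, 0, 0], [0, 0, -0.03], 1]
    - [[0, 0, 0], [0, 0, -0.03], 1]

```text
time: 31.02
tool_pos: [0.4695, 0.3154, 0.0862]
tcp_rot: [2.07, 2.363, 0.001]
wrist_force: [-5.6, -2.9, 12.0]
width: 0.002
```

>>> move_arm:
  deltas:
    - [[0, 0, 0], [0, 0, -0.005], 1]
    - [[0, 0, 0], [0, 0, -0.01], 1]
    - [[0, 0, 0], [0, 0, -0.01], 1]
    - [[0, 0, 0], [0, 0, -0.01], 1]

```text
time: 31.52
tool_pos: [0.4695, 0.3155, 0.086]
tcp_rot: [2.07, 2.364, 0.001]
wrist_force: [-7.1, -3.6, 17.9]
width: 0.004
```

>>> move_arm:
  deltas:
    - [[0, 0, 0], [0, 0, 0.15], 1]
    - [[0, 0, 0], [0, 0, 0.4], 1]
    - [[0, 0, 0], [0, 0, 0.7], 1]
    - [[0, 0, 0], [0.2, -0.25, 1], 1]
    - [[0, 0, 0], [0.45, -0.55, 1], 1]
    - [[0, 0, 0], [0.45, -0.55, 1], 1]
    - [[0, 0, 0], [0.45, -0.55, 1], 1]
    - [[0, 0, 0], [0.45, -0.55, 1], 1]

```text
time: 32.52
tool_pos: [0.5135, 0.2606, 0.1823]
tcp_rot: [-2.068, -2.364, 0.001]
wrist_force: [0.6, 0.8, 0.0]
width: -0.006
```

```bash
python3 wr.py end; python3 look.py 0.086 end;  python3 -c "
import cv2,numpy as np
b=cv2.imread('pics/side_end.png')[120:280,270:450]
cv2.imwrite('pics/end.png',np.hstack([cv2.resize(cv2.imread('pics/w_end.png'),(450,350)),cv2.resize(b,(350,350))]))"
```

```text
plate 37708 (array([514.8, 261.7]), array([118.5, 160.8]), 7.72)
plane [ 0.     -0.0008  0.0851]
0 at 0.4688 0.3147 z plane 0.0851 local 0.0851
1 at 0.4838 0.1957 z plane 0.0852 local 0.085
2 at 0.5592 0.2053 z plane 0.0852 local 0.085
3 at 0.5442 0.3243 z plane 0.0851 local 0.085
handle 4827 (array([513.7, 271. ]), array([19.6, 70. ]), 7.62) 0.12066256698947612
32.575 [0.5135 0.2607 0.1823] [-2.068e+00 -2.364e+00  1.000e-03] [ 0.6 -0.1 -0.4] -0.002
top 1283 (array([513.9, 261.2]), array([118.8, 163.2]), 7.34) 0.0861
plane [0.001  0.0043 0.0862]
side 2295 (array([515.5, 261.1]), array([120.5, 168.2]), 7.94) 0.0862
plane [-0.0048  0.0069  0.0861]
```

View pics/end.png

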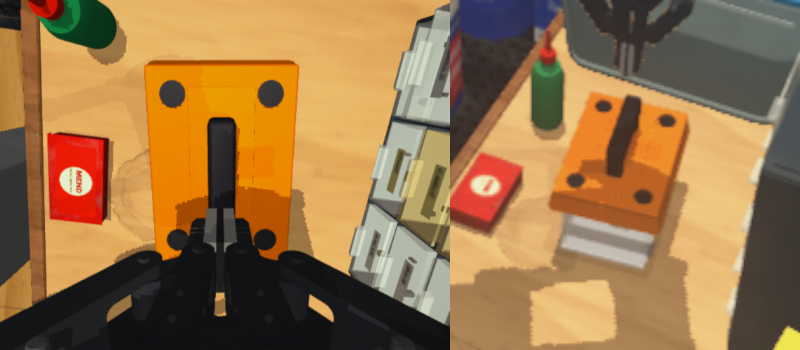

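The lid is level, 6 mm over the rim at all four corners, centred and square. The bottle and tin haven't moved, and the gripper is clear, so I'm handing in.

```bash
python3 -c "
from workcell import order; print(order.finish_job())"
```

```text
the job is handed in; nothing more can be done
None
```

The tub is closed: I laid the orange lid square on the raised seal, then pressed it home one corner at a time (1, 2, 3, 0). The job was handed in at about 33 s; no verdict was reported.

- **Forces:** the highest push I read was about 26 N at the wrist. I saw only the reading at the end of each move, but it stayed far below the 80 N limit.
- **Final fit:** the plate is level at 85–86 mm at all four corners, which is 6 mm over the rim. It is centred within about 2 mm and square within about 1°.
- **Surroundings:** the gripper is clear above the handle. The bottle and tin stand where they were in the last picture. I didn't measure the blue tub or bell again, but the arm passed well clear of them.
- **Disagreements:** the cameras differ by 1–2 mm. The wrist view from corner 3 gave an unreliable plane for the far corners, but the final wrist, top and side views agree that the lid is level.

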